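# Lock the sugar bowl down in the crockery box for the drive

## Task

Get the crockery box ready for the drive: pick up the wooden hold-down bar by its red tab, lay it across the box's two slotted supports over the sugar bowl and press it down without forcing it until both ends have snapped fully home below the sprung rollers. Then gently lower the lid until it is closed. Leave the crockery standing in the box and leave the other things on the counter where they are.

Things in the scene. Friction and masses are not known exactly. Their poses are not given: they have to be found in the camera images.
- bar: dark wooden hold-down bar, flat on the counter at the start, 270 mm long (its y), 32 mm wide (x), 16 mm high, both lower long edges chamfered (flat 20 mm wide); in its middle a red upright grip tab 26 mm (x) by 14 mm (y), its top 44 mm above the underside. Origin: middle of the underside; z up through the tab. Same both ways round. About 0.18 kg
- crate: fixed open plywood crockery box, 220 mm deep (its x, front is -x), 300 mm wide (y); walls 6 mm thick; sides and back 150 mm high, front 115 mm. Origin: centre of its underside. The lid, hinged along the back (+x) top edge, leans forward over the box and cannot open past 1.07 rad, so an upright tool over the supports hits it
- seat_mid (a point): point halfway between the two supports, 100 mm above the counter, where the middle of the bar's underside lies when the bar is home (bar along the box's y). Axes as the box
- seat_left (a point): middle of the seat (slot floor) of the support at the box's +y wall, 100 mm above the counter. Support: block 32 mm long (y) at the wall; slot 36 mm wide (x), cheeks 12 mm high. Over each cheek a white sprung roller, 12 mm thick, axis along y, its middle 22.5 mm above the seat, 22 mm gap between the two. Pushed down (about 7 N per end) the bar parts them; they snap over its top
- seat_right (a point): the same for the support at the box's -y wall. The bar goes home with about 15 N from the tool in all, a little more if it rubs; pushing on with 30 N or more, also after it has landed on the seats, is forcing it
- lid (a joint): angle of the lid, rad: 0 closed, growing as it opens, stop at 1.07. The lid is a clear plastic panel 220 mm (hinge to front edge) by 300 mm by 8 mm; its hinge is stiff, it stays where it is left
- lid_edge (a point): point on the lid's outer (top) face, in the middle of its width, 200 mm from the hinge line. Between 204 and 218 mm from the hinge a dark finger strip 110 mm long rises 10 mm above this face. Own z is the outward normal of the face, own x points towards the hinge
- lid_hinge (a point): middle of the hinge line (along the box's y), on the lid's inner face, 150 mm above the counter
- sugar_bowl: white ceramic sugar bowl with its lid on, 94 mm wide, 91 mm high, standing in the box under the place of the bar. Origin: centre of the foot
- cup: blue ceramic cup, 66 mm wide, 58 mm high, in the front part of the box. Origin: centre of the foot
- spice_jar: spice jar with green cap, 48 mm wide, 75 mm high, in the front part of the box. Origin: centre of the foot
- mug: white mug with handle, 80 mm wide, 95 mm high, on the counter left of the box. Origin: centre of the foot
- canister: steel can with a paper label, 84 mm wide, 120 mm high, on the counter left of the box. Origin: centre of the foot
- ice_tray: pink ice tray, 110 by 200 by 32 mm, on the counter to the right. Origin: centre of the underside
- opener: flat steel bottle opener, about 140 mm long, 6 mm thick, on the counter to the right. Origin: underside, mid-length
- rolling_pin: wooden rolling pin, 52 mm thick, 400 mm long (its y), behind the box. Origin: underside, mid-length
Not all that is in view belongs to the job. What is shaped like the spice_jar but purple or yellow is not meant.

How it is judged:
On the way, in this order (a step that is already met when the one before it is completed fails the run):
1. the bar is home in both supports while the lid is still open (horizontal distance between bar and seat_mid below 0.014 m and x of bar in the frame of seat_mid between -0.006 and 0.006 m and z of bar in the frame of seat_mid between -0.004 and 0.004 m and angle between bar's own z axis and vertical below 0.04 rad and angle between the y axis of bar and the y axis of crate, either way round below 0.05 rad and value of joint lid above 0.4 rad), for 0.2 s.
2. the lid is lowered closed (value of joint lid below 0.035 rad), for 0.2 s.
At the end, for the whole second after the job is handed in: Bar home below the rollers in both supports (4 mm in height, 6 mm across, 14 mm from the middle, 0.04 rad level, 0.05 rad in line), at rest; lid under 0.035 rad; sugar bowl, cup and jar upright (0.2 rad) on the box floor, the bowl within 40 mm of the bar's middle (horizontal distance between bar and seat_mid below 0.014 m and x of bar in the frame of seat_mid between -0.006 and 0.006 m and z of bar in the frame of seat_mid between -0.004 and 0.004 m and angle between bar's own z axis and vertical below 0.04 rad and angle between the y axis of bar and the y axis of crate, either way round below 0.05 rad and value of joint lid below 0.035 rad and angle between each of sugar_bowl, cup, spice_jar's own z axis and vertical below 0.2 rad and x of sugar_bowl in the frame of crate between -0.1 and 0.1 m and y of sugar_bowl in the frame of crate between -0.14 and 0.14 m and z of sugar_bowl in the frame of crate between 0 and 0.03 m and x of cup in the frame of crate between -0.1 and 0.1 m and y of cup in the frame of crate between -0.14 and 0.14 m and z of cup in the frame of crate between 0 and 0.03 m and x of spice_jar in the frame of crate between -0.1 and 0.1 m and y of spice_jar in the frame of crate between -0.14 and 0.14 m and z of spice_jar in the frame of crate between 0 and 0.03 m and horizontal distance between sugar_bowl and bar below 0.04 m and linear speed of bar below 0.02 m/s); the robot touches nothing.
It fails at once if the bar is forced: pressed on the supports with over 65 N (contact force between bar and crate above 65 N).
It fails at once if the crockery in the box is tipped over (angle between any of sugar_bowl, cup, spice_jar's own z axis and vertical above 0.5 rad).
It fails at once if a thing on the counter is moved more than 40 mm (distance of any of mug, canister, ice_tray, opener, rolling_pin from where it was at the start of the episode above 0.04 m).
It fails at once if the lid is slammed (faster than 2.5 rad/s) (velocity of joint lid below -2.5 rad/s).
It also fails if it takes over 64 s, if anything falls off the work surface, if the arm or the gripper's body presses on something with over 40 N, if the wrist force passes 120 N, or if a joint passes its speed limit or range.

## Robot

A 7-joint arm with a two-finger parallel gripper is mounted at the origin on the work surface. World frame = base frame: x ahead of the robot, y to its left, z up, the work surface at z = 0. Lengths are in m, angles in rad, forces in N, time in s.
With the tool pointing down it reaches from about 0.4 to 0.925 m from the base axis. Payload 5.6 kg.
Tool frame: the origin (TCP) lies on the front face of the gripper's body, between the roots of the fingers; the fingertips stand 73 mm ahead of it and the grasp point (between the pads) lies 54 mm ahead of it; z points along the fingers, y is the line along which they close (so a half turn about z gives the same grasp; the last joint's range is limited). The gripper opens to 85 mm and grips with 20 to 120 N. Pads are 22 mm wide; open, the fingers measure 114 mm over their backs; the gripper's body (76 mm by 85 mm) begins 54 mm behind the grasp point. The pads swing forward as they close: fully open they stand 13 mm farther back than shut.
Start: joints at [-1.379, 0.468, -0.012, 1.603, 0.006, 1.071, -0.056], TCP at [0.151, 0.632, 0.304] pointing down, gripper open.
Joint ranges: [-2.53, 2.53], [-0.31, 2.02], [-1.57, 1.55], [0.28, 2.44], [-1.29, 4.43], [0.15, 1.84], [-2.92, 2.92]. Speed limits (rad/s): [2.57, 2.57, 3.14, 3.14, 3.14, 3.14, 3.14].

## Interface

Orientations are given as a unit quaternion [x, y, z, w].
In Python, from bench import arm gives the robot as it stands. The module is installed in compiled form; this text tells all that it offers.
- The arm moves only by the tool jog_arm, never from a script. Its argument "motion" is a list that holds one entry, the list of rows, each a list of 4 numbers: the shift along the tool's x, y, z scaled (see below), then the turn about the tool's z scaled (see below). A call has exactly 10 rows; each row is the pose to reach, as a shift and turn from the pose commanded when the call began, along the tool's axes at that moment, turning the shorter way round; what a row does not reach only later rows make up. The controller multiplies each number of a shift by 1 m and each number of a turn by pi rad. A row lasts 1/12 s, in which the tool goes at most 41.7 mm and 7.16 degrees, less where a joint would pass 70% of its speed; a pose out of reach is approached as far as the arm can. A call with a number of a shift or a turn outside -1 to 1 is refused whole. A call with a gripper value outside its range is refused whole. "grip" is the closure, from -1 (fully open) to 1 (shut), set as the call begins (left out, the last holds). The fingers move at their own pace and stop on an object; "grip_force" is the grip in N (left out, the last holds). Time passes only in rows, so rows that repeat a pose let the fingers close, or fill a call up. It gives the time, the measured TCP pose, the force, the opening and the grip force at its end, in the units of the state.
- arm.observe(): the state, without advancing time (a new reading comes with each control period).
- arm.camera(name): name is "side" or "top"; returns a dict with "img" (480x640x3 uint8, red, green, blue), "intrinsics" (3x3 intrinsics, pixels), "world_to_cam" (4x4, takes a point from world to camera coordinates). Camera axes: x right, y down, z forward; pixel columns grow to the right and rows downward; lengths in m; the calibration is good to about 2 mm. A picture is of the moment at which its call begins. There is no depth.
- arm.sign_off(): hands the job in; it is judged then, once.
The state is a dict: "time": time; "joint_pos": joint angles; "qvel": joint speeds; "effort": joint torques, N m; "tool_pos": TCP position; "orientation": TCP orientation; "force": force on the tool from outside, world axes, zero at the start; "torque": the same for the moment, N m; "gripper_width": finger opening in m; "grip_force": force on a finger pad.
Only numpy, scipy, OpenCV 4.12 (cv2) and the standard library are available. Lean on these libraries where they do the work, as an engineer would, in place of code of your own. Each camera call takes 0.05 s, during which the arm holds its last target. There are 200 camera calls.

## Working session

There is one attempt and no reset: what is moved stays moved. The work goes in short steps, Python scripts to look and compute and a tool call to move; the robot and the scene stay as the last step left them, time stands still between calls to the robot, and variables do not carry over. Pictures are saved under pics/ and viewed, at most 10 in all, crops included, and the job is handed in when it is done.

Besides the shell and the picture viewer there is one more tool, called after "Request:" in YAML: its name, and indented under it one key for each argument. jog_arm: Moves the arm, as the interface text tells. Shifts and turns lie within -1 to 1; 1 stands for 1 m of shift or pi rad of turn. Its arguments: {"type":"object","properties":{"motion":{"type":"array","items":{"type":"array","items":{"type":"array","items":{"type":"number"}}}},"grip":{"type":"number"},"grip_force":{"type":"number"}},"required":["motion"]}

```bash
mkdir -p pics; python3 - <<'E'
from bench import arm
import cv2,numpy as np
s=arm.observe()
print({k:np.round(v,4).tolist() for k,v in s.items()})
for n in("side","top"):
    c=arm.camera(n);cv2.imwrite(f"pics/{n}0.png",c["img"][:,:,::-1]);np.savez(f"{n}.npz",K=c["intrinsics"],T=c["world_to_cam"])
    print(n,c["intrinsics"].round(1).tolist(),np.linalg.inv(c["world_to_cam"]).round(3).tolist())
E
```

```text
{'time': 0.0, 'joint_pos': [-1.379, 0.4684, -0.0116, 1.6037, 0.006, 1.0714, -0.0563], 'qvel': [-0.0013, 0.0012, -0.0001, 0.0011, -0.0005, 0.0, -0.0004], 'effort': [-0.0004, -53.2403, 0.0211, -25.1306, 0.0113, 0.0079, -0.0], 'tool_pos': [0.1512, 0.6317, 0.3029], 'orientation': [0.1172, 0.9931, -0.0009, -0.0001], 'force': [0.3524, 0.2571, 0.376], 'torque': [-0.0315, -0.0124, 0.0065], 'grip_force': 0.0, 'gripper_width': 0.0857}
side [[448.2, 0.0, 318.4], [0.0, 448.2, 237.3], [0.0, 0.0, 1.0]] [[-0.831, -0.529, 0.172, 0.39], [-0.556, 0.792, -0.253, 0.247], [-0.003, -0.306, -0.952, 1.17], [0.0, 0.0, 0.0, 1.0]]
top [[463.7, 0.0, 320.5], [0.0, 463.7, 236.3], [0.0, 0.0, 1.0]] [[-0.01, -0.996, 0.085, 0.445], [-1.0, 0.01, -0.005, -0.041], [0.004, -0.085, -0.996, 1.489], [0.0, 0.0, 0.0, 1.0]]
```

View pics/side0.png

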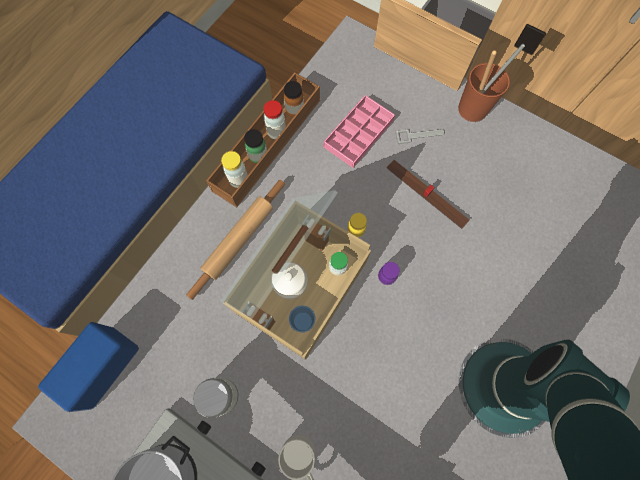

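View pics/top0.png

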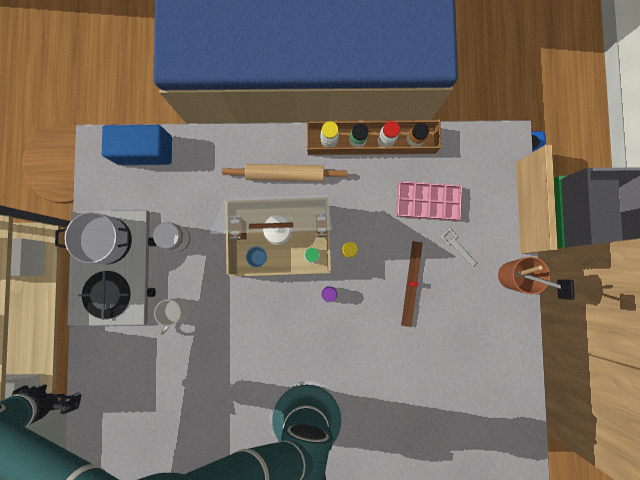

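The pictures show the box at top (278,237) / side (298,278). The things that could be taken for the bar are:
- the dark bar with the red tab: top (412,284), side (428,190)
- the lid's dark finger strip: top (270,225), side (290,247)
- the spice rack: top (373,137)
- the rolling pin: top (284,173)

I choose the first, because it has the red tab and lies flat on the counter. Next I check it in close crops.

```bash
python3 - <<'E'
import cv2,numpy as np
t=cv2.imread("pics/top0.png");s=cv2.imread("pics/side0.png")
r=lambda a,f:cv2.resize(a,None,fx=f,fy=f,interpolation=cv2.INTER_CUBIC)
a=r(t[190:285,220:340],6) # 720x570
cv2.imwrite("pics/topbox.png",a)
b=r(s[190:360,215:380],3.5)
cv2.imwrite("pics/sidebox.png",b)
c=np.zeros((600,800,3),np.uint8)
p=r(t[235:333,395:430],6);c[:588,:210]=p
q=r(s[155:235,380:475],6);c[:480,220:790]=q
cv2.imwrite("pics/bar.png",c)
E
```

```text
(no output)
```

View pics/topbox.png

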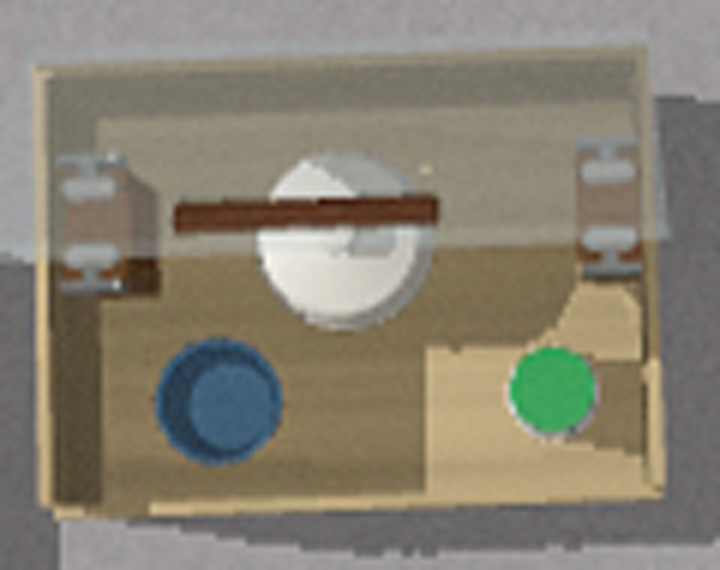

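View pics/sidebox.png

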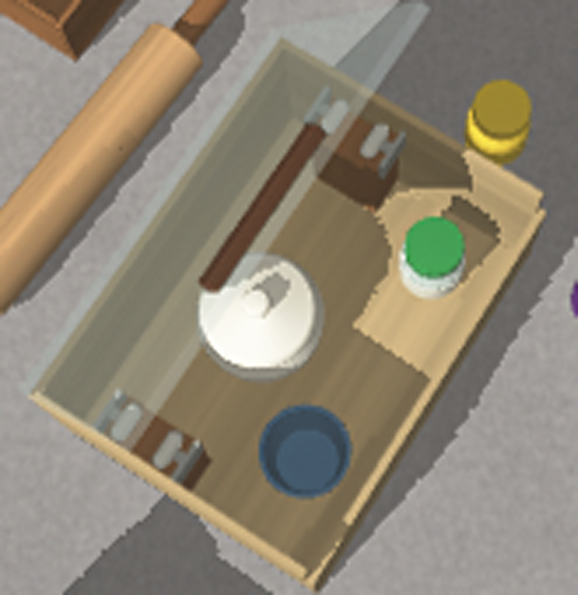

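View pics/bar.png

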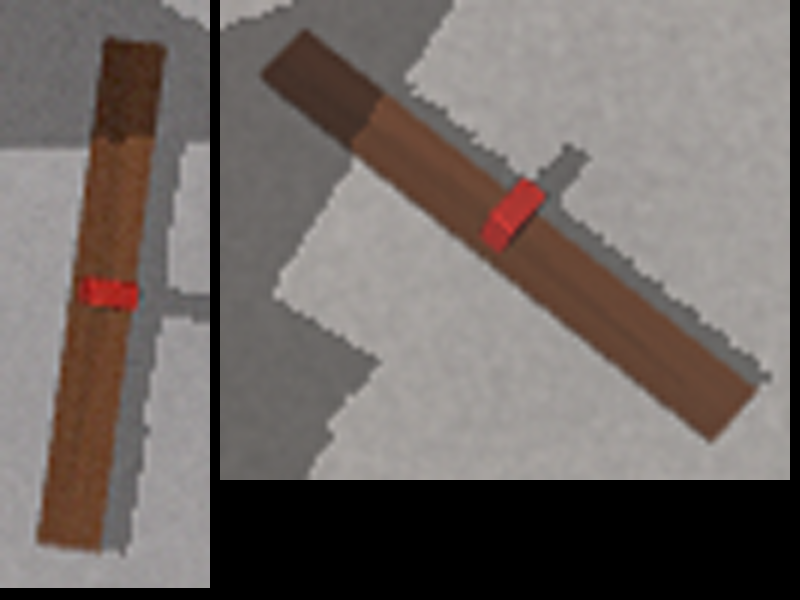

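The crops confirm the choice: the bar has an upright red tab at top (413,284). The supports with their roller pairs are at top (235,226) and (321,224). The lid lies clear over them, with its strip at top (271,225). Next I fit the poses.

```bash
cat > h.py <<'E'
import numpy as np
from scipy.optimize import least_squares
C={n:np.load(f"{n}.npz") for n in("side","top")}
def proj(n,p):
    p=np.atleast_2d(p);q=p@C[n]["T"][:3,:3].T+C[n]["T"][:3,3];q=q@C[n]["K"].T;return q[:,:2]/q[:,2:]
def tri(a,b):  # top px, side px
    f=lambda p:np.r_[proj("top",p)[0]-a,proj("side",p)[0]-b]
    r=least_squares(f,[.6,0,.1]);return r.x,np.abs(r.fun).max()
def pl(x,y,w,P):
    c,s=np.cos(w),np.sin(w);P=np.atleast_2d(P);return np.c_[x+c*P[:,0]-s*P[:,1],y+s*P[:,0]+c*P[:,1],P[:,2]]
def cr(uv,f,o):return (np.array(uv,float)+.5)/f-.5+np.array(o)
E
python3 - <<'E'
from h import *
T=lambda u:cr(u,6,(220,190)); S=lambda u:cr(u,3.5,(215,190))
print("tri")
for n,a,b in [("BL",(36,68),(33,395)),("BR",(648,47),(283,42)),("FL.115?",(55,518),(318,590)),("FR",(664,497),(545,208)),
 ("rolLback",(88,187),(126,421)),("rolLfront",(96,241),(172,450)),("rolRback",(607,165),(337,118)),("rolRfront",(609,240),(377,148)),
 ("stripL",(175,218),(207,283)),("stripR",(437,208),(318,130)),("knob",(372,237),(258,300)),("cup",(219,401),(306,451)),("jarcap",(553,390),(435,246))]:
    p,e=tri(T(a),S(b));print(n,p.round(4),round(e,2))
B=lambda u:cr(u,6,(395,235)); D=lambda u:cr((u[0]-220,u[1]),6,(380,155))
tp=[(104,40),(166,45),(101,549),(38,543)];sp=[(262,73),(305,30),(757,388),(712,442)]
# far-left,far-right,near-right,near-left
for a,b in zip(tp,sp): 
    p,e=tri(B(a),D(b));print("bar",p.round(4),round(e,2))
p,e=tri(B((112,293)),D((519,206)));print("tab",p.round(4),round(e,2))
E
```

```text
tri
BL [0.6636 0.2256 0.1592] 0.17
BR [ 0.6726 -0.0702  0.1478] 0.02
FL.115? [0.4452 0.2231 0.1133] 0.54
FR [ 0.4558 -0.0756  0.1272] 0.59
rolLback [0.6087 0.2046 0.1348] 0.21
rolLfront [0.5797 0.2031 0.1099] 1.4
rolRback [ 0.6157 -0.0505  0.1248] 0.68
rolRfront [ 0.5808 -0.0507  0.1145] 0.26
stripL [0.5701 0.1298 0.3515] 0.55
stripR [0.573  0.0222 0.3399] 0.06
knob [0.5968 0.0745 0.0435] 1.72
cup [0.506  0.1491 0.0689] 0.15
jarcap [ 0.5097 -0.0214  0.0828] 0.31
bar [ 0.5517 -0.3378  0.0271] 0.4
bar [ 0.5483 -0.3724  0.0193] 0.09
bar [ 0.2845 -0.3311  0.0183] 0.04
bar [ 0.2882 -0.2991  0.0133] 0.21
tab [ 0.4182 -0.3344  0.0479] 0.02
```

Before grasping I want to know how the controller treats poses past its reach, because an upright tool cannot get over the supports. I test upward, in free air.

Request:
jog_arm:
  motion:
    - [[0, 0, -0.04, 0], [0, 0, -0.08, 0], [0, 0, -0.12, 0], [0, 0, -0.16, 0], [0, 0, -0.2, 0], [0, 0, -0.24, 0], [0, 0, -0.28, 0], [0, 0, -0.32, 0], [0, 0, -0.36, 0], [0, 0, -0.4, 0]]

```text
time: 0.93
tool_pos: [0.1477, 0.6273, 0.6899]
orientation: [0.114, 0.993, 0.012, -0.001]
force: [-2.5, -4.7, -2.1]
gripper_width: 0.0853
grip_force: 0.0
```

```bash
cat > st.py <<'E'
from bench import arm
from scipy.spatial.transform import Rotation as R
s=arm.observe();M=R.from_quat(s["orientation"]).as_matrix()
print(round(s["time"],2),"q",s["joint_pos"].round(3),"p",s["tool_pos"].round(4),"x",M[:,0].round(3),"y",M[:,1].round(3),"z",M[:,2].round(3),"F",s["force"].round(1),"w",round(s["gripper_width"],4))
E
python3 st.py
python3 - <<'E'
from h import *
# crate fit: x,y,yaw from corners
T=lambda u:cr(u,6,(220,190)); S=lambda u:cr(u,3.5,(215,190))
P=np.array([[.11,.15,.15],[.11,-.15,.15],[-.11,.15,.115],[-.11,-.15,.115]])
a=np.array([T(u) for u in[(36,68),(648,47),(55,518),(664,497)]]);b=np.array([S(u) for u in[(33,395),(283,42),(318,590),(545,208)]])
f=lambda v:np.r_[(proj("top",pl(*v,P))-a).ravel(),(proj("side",pl(*v,P))-b).ravel()]
r=least_squares(f,[.56,.076,.03],loss="soft_l1");v=r.x;print("crate",v.round(4),f(v).round(1))
# supports: seat x_local, rollers at +-.017
Q=lambda x,v=v:pl(*v,[[x+.017,.128,.1225],[x-.017,.128,.1225],[x+.017,-.128,.1225],[x-.017,-.128,.1225]])
a2=np.array([T(u) for u in[(88,187),(96,241),(607,165),(609,240)]]);b2=np.array([S(u) for u in[(126,421),(172,450),(337,118),(377,148)]])
g=lambda x:np.r_[(proj("top",Q(x[0]))-a2).ravel(),(proj("side",Q(x[0]))-b2).ravel()]
r=least_squares(g,[.03],loss="soft_l1");print("seat",r.x,g(r.x).round(1))
# lid: ang with strip ends (r=.211, n=.018) 
def L(w):
    a,hx=w;c,s=np.cos(a),np.sin(a);return pl(*v,[[hx-.211*c+.018*s,y,.15+.211*s+.018*c] for y in(.055,-.055)])
h=lambda w:np.r_[(proj("top",L(w))-[T((175,218)),T((437,208))]).ravel(),(proj("side",L(w))-[S((207,283)),S((318,130))]).ravel(),(w[1]-.11)*1000]
r=least_squares(h,[1.,.11]);print("lid",r.x,h(r.x).round(1))
E
```

```text
0.93 q [-1.501  0.363  0.189  0.918 -0.074  1.843 -0.004] p [0.1477 0.6273 0.6899] x [-0.974  0.227  0.004] y [0.227 0.974 0.023] z [ 0.001  0.024 -1.   ] F [-2.5 -4.7 -2.1] w 0.0853
crate [0.5596 0.0755 0.0276] [-0.4 -0.3  0.4 -0.5  0.3  0.4  0.4  0.1 -0.4  1.3 -0.1 -0.9 -0.3 -0.5
  1.   1.4]
seat [0.03635138] [ 0.6  0.  -0.5  2.5  0.4  0.5  0.5 -0.6  0.6  0.8 -0.5  0.3 -0.7 -0.2
 -0.5 -1.8]
lid [1.01182968 0.10995161] [ 0.2 -0.5  0.6 -0.4  0.2  1.8 -0.2 -0.7 -0. ]
```

Request:
jog_arm:
  motion:
    - [[0, 0, -0.04, 0], [0, 0, -0.08, 0], [0, 0, -0.12, 0], [0, 0, -0.16, 0], [0, 0, -0.2, 0], [0, 0, -0.2, 0], [0, 0, -0.2, 0], [0, 0, -0.2, 0], [0, 0, -0.2, 0], [0, 0, -0.2, 0]]

```text
time: 1.77
tool_pos: [0.1377, 0.5757, 0.731]
orientation: [0.117, 0.992, 0.037, 0.004]
force: [-0.1, -0.9, -0.1]
gripper_width: 0.0854
grip_force: 0.0
```

```bash
python3 st.py
```

```text
1.77 q [-1.591e+00  2.450e-01  2.870e-01  9.900e-01 -7.300e-02  1.841e+00
 -1.000e-03] p [0.1377 0.5757 0.731 ] x [-0.973  0.233 -0.   ] y [0.232 0.97  0.074] z [ 0.017  0.072 -0.997] F [-0.1 -0.9 -0.1] w 0.0854
```

Request:
jog_arm:
  motion:
    - [[0, 0, 0.04, 0], [0, 0, 0.08, 0], [0, 0, 0.12, 0], [0, 0, 0.16, 0], [0, 0, 0.2, 0], [0, 0, 0.24, 0], [0, 0, 0.28, 0], [0, 0, 0.3, 0], [0, 0, 0.3, 0], [0, 0, 0.3, 0]]

```text
time: 2.6
tool_pos: [0.1429, 0.5975, 0.4315]
orientation: [0.117, 0.992, 0.036, 0.004]
force: [1.3, -0.1, 0.1]
gripper_width: 0.0854
grip_force: 0.0
```

```bash
python3 st.py
```

```text
2.6 q [-1.592  0.276  0.252  1.596 -0.071  1.207  0.007] p [0.1429 0.5975 0.4315] x [-0.973  0.233 -0.   ] y [0.232 0.97  0.073] z [ 0.017  0.07  -0.997] F [ 1.3 -0.1  0.1] w 0.0854
```

The controller keeps whatever tilt it settles on at a joint limit, so I can build up the outward tilt needed to reach under the lid. The plan:
1. Pick the bar up nearly upright.
2. Turn it parallel to the box's y and set it down on free counter.
3. Build up the tilt.
4. Grasp the tab again with the tilted tool and insert the bar.

```bash
cat > go.py <<'E'
# go.py x y z [az_deg]: point wanted of grasp point; prints tool-axis shift and turn/pi from the present pose
import sys
from bench import arm
import numpy as np
from scipy.spatial.transform import Rotation as R
def shift(p,az=None,g=.054,s=None):
    s=s or arm.observe();M=R.from_quat(s["orientation"]).as_matrix()
    d=M.T@(np.array(p)-(s["tool_pos"]+g*M[:,2]))
    t=0
    if az is not None:
        y=M[:,1];cur=np.degrees(np.arctan2(y[1],y[0]));t=-((az-cur+180)%360-180)/180
    return d.round(4).tolist()+[round(t,4)]
if __name__=="__main__":
    a=list(map(float,sys.argv[1:]));print(shift(a[:3],a[3] if len(a)>3 else None))
E
python3 go.py .5 .12 .45 20; python3 - <<'E'
from h import *
for n,u,z in [("yellow",(350,250),.07),("purple",(330,294),.07),("openerA",(443,230),0),("openerB",(476,265),0),("openerC",(442,238),0),("trayNL",(397,215),.03),("tray",(462,220),.03),("mug",(168,316),.09)]:
    f=lambda q:proj("top",[q[0],q[1],z])[0]-u
    print(n,least_squares(f,[.5,0]).x.round(3))
E
```

```text
[-0.4584, -0.3789, -0.0999, np.float64(0.3141)]
yellow [ 0.522 -0.139]
purple [ 0.389 -0.076]
openerA [ 0.588 -0.445]
openerB [ 0.474 -0.547]
openerC [ 0.562 -0.441]
trayNL [ 0.634 -0.292]
tray [ 0.616 -0.498]
mug [0.33  0.408]
```

Request:
jog_arm:
  motion:
    - [[-0.04, -0.02, -0.04, 0.03], [-0.08, -0.05, -0.09, 0.07], [-0.11, -0.07, -0.1, 0.1], [-0.15, -0.1, -0.1, 0.14], [-0.18, -0.13, -0.1, 0.18], [-0.22, -0.16, -0.1, 0.22], [-0.25, -0.19, -0.1, 0.26], [-0.29, -0.22, -0.1, 0.3], [-0.32, -0.25, -0.1, 0.31], [-0.35, -0.28, -0.1, 0.31]]

```text
time: 3.43
tool_pos: [0.3832, 0.2878, 0.517]
orientation: [0.569, 0.822, 0.038, -0.014]
force: [0.7, 1.3, -0.3]
gripper_width: 0.0853
grip_force: 0.0
```

```bash
python3 st.py; python3 go.py .42 -.33 .4 -8.65
```

```text
3.43 q [-1.298 -0.049  0.592  1.758 -0.019  1.358 -0.342] p [0.3832 0.2878 0.517 ] x [-0.353  0.933  0.065] y [0.935 0.35  0.047] z [ 0.021  0.078 -0.997] F [ 0.7  1.3 -0.3] w 0.0853
[-0.5973, -0.1875, 0.0154, np.float64(0.1621)]
```

Request:
jog_arm:
  motion:
    - [[-0.03, 0.03, 0, 0.02], [-0.06, 0.05, 0, 0.04], [-0.1, 0.06, 0, 0.06], [-0.14, 0.06, 0, 0.08], [-0.18, 0.05, 0, 0.1], [-0.22, 0.04, 0, 0.12], [-0.26, 0.02, 0, 0.14], [-0.3, 0, 0, 0.16], [-0.34, -0.02, 0, 0.16], [-0.38, -0.05, 0, 0.16]]

```text
time: 4.27
tool_pos: [0.4745, -0.0684, 0.4922]
orientation: [0.755, 0.655, 0.033, -0.02]
force: [0.7, 0.2, -0.2]
gripper_width: 0.0854
grip_force: 0.0
```

```bash
python3 st.py; python3 go.py .4185 -.335 .17 -8.65
```

```text
4.27 q [-0.889 -0.041  0.997  1.793 -0.042  1.356 -0.024] p [ 0.4745 -0.0684  0.4922] x [0.14  0.987 0.076] y [ 0.99  -0.141  0.012] z [ 0.023  0.074 -0.997] F [ 0.7  0.2 -0.2] w 0.0854
[-0.2956, -0.0216, 0.2463, np.float64(0.0029)]
```

Request:
jog_arm:
  motion:
    - [[-0.04, 0, 0.01, 0], [-0.08, -0.01, 0.03, 0], [-0.12, -0.01, 0.05, 0], [-0.15, -0.01, 0.07, 0], [-0.18, -0.015, 0.1, 0], [-0.21, -0.02, 0.13, 0.003], [-0.24, -0.02, 0.16, 0.003], [-0.27, -0.02, 0.19, 0.003], [-0.296, -0.022, 0.22, 0.003], [-0.296, -0.022, 0.246, 0.003]]

```text
time: 5.1
tool_pos: [0.4145, -0.343, 0.2227]
orientation: [0.759, 0.65, 0.03, -0.019]
force: [0.1, -0.2, 0.8]
gripper_width: 0.0856
grip_force: 0.0
```

```bash
python3 st.py; python3 go.py .4185 -.335 .042 -8.65
```

```text
5.1 q [-0.073  0.551  0.964  1.977 -0.628  0.969  1.067] p [ 0.4145 -0.343   0.2227] x [0.154 0.986 0.069] y [ 0.988 -0.155  0.01 ] z [ 0.021  0.067 -0.998] F [ 0.1 -0.2  0.8] w 0.0856
[-0.0041, 0.0009, 0.1269, np.float64(-0.0014)]
```

Request:
jog_arm:
  motion:
    - [[-0.003, 0, 0.03, 0], [-0.004, 0, 0.06, 0], [-0.004, 0, 0.09, 0], [-0.004, 0, 0.115, 0], [-0.004, 0, 0.127, 0], [-0.004, 0.001, 0.127, 0], [-0.004, 0.001, 0.127, 0], [-0.004, 0.001, 0.127, 0], [-0.004, 0.001, 0.127, 0], [-0.004, 0.001, 0.127, 0]]

```text
time: 5.93
tool_pos: [0.4186, -0.3323, 0.0967]
orientation: [0.758, 0.652, 0.031, -0.021]
force: [0.5, -0.0, -0.1]
gripper_width: 0.0858
grip_force: 0.0
```

Request:
jog_arm:
  motion:
    - [[0, 0, 0, 0], [0, 0, 0, 0], [0, 0, 0, 0], [0, 0, 0, 0], [0, 0, 0, 0], [0, 0, 0, 0], [0, 0, 0, 0], [0, 0, 0, 0], [0, 0, -0.01, 0], [0, 0, -0.02, 0]]
  grip: 1
  grip_force: 60

```text
time: 6.77
tool_pos: [0.4169, -0.3331, 0.1154]
orientation: [0.758, 0.652, 0.03, -0.023]
force: [0.6, 0.1, -1.2]
gripper_width: 0.0125
grip_force: 58.7
```

```bash
python3 st.py; python3 go.py .42 -.29 .062 -88.4
```

```text
6.77 q [ 0.034  0.703  0.801  2.027 -0.809  0.805  1.199] p [ 0.4169 -0.3331  0.1154] x [0.149 0.986 0.075] y [ 0.989 -0.15   0.005] z [ 0.016  0.073 -0.997] F [ 0.6  0.1 -1.2] w 0.0125
[0.039, -0.0036, 0.0024, np.float64(0.4432)]
```

Request:
jog_arm:
  motion:
    - [[0, 0, -0.01, 0.03], [0.01, 0, -0.02, 0.07], [0.02, 0, -0.02, 0.1], [0.03, 0, -0.02, 0.14], [0.04, 0, -0.02, 0.18], [0.04, 0, -0.02, 0.22], [0.04, 0, -0.02, 0.26], [0.04, 0, -0.02, 0.3], [0.04, 0, -0.02, 0.34], [0.04, 0, -0.02, 0.38]]

```text
time: 7.6
tool_pos: [0.4233, -0.2952, 0.139]
orientation: [0.993, 0.113, 0.013, -0.035]
force: [-0.7, -0.3, -1.1]
gripper_width: 0.0126
grip_force: 58.7
```

Request:
jog_arm:
  motion:
    - [[0, 0, 0, 0.03], [0, 0, 0, 0.063], [0, 0, 0.01, 0.063], [0, 0, 0.02, 0.063], [0, 0, 0.025, 0.063], [0, 0, 0.03, 0.063], [0, 0, 0.033, 0.063], [0, 0, 0.034, 0.063], [0, 0, 0.034, 0.063], [0, 0, 0.034, 0.063]]

```text
time: 8.43
tool_pos: [0.4236, -0.2929, 0.1045]
orientation: [0.999, 0.017, 0.01, -0.036]
force: [0.4, 0.3, 0.6]
gripper_width: 0.0127
grip_force: 59.0
```

```bash
python3 st.py
```

```text
8.43 q [-0.213  0.869  1.072  2.086 -1.082  0.953 -0.023] p [ 0.4236 -0.2929  0.1045] x [0.999 0.033 0.02 ] y [ 0.034 -0.997 -0.072] z [ 0.018  0.073 -0.997] F [0.4 0.3 0.6] w 0.0127
```

Request:
jog_arm:
  motion:
    - [[0, 0, 0.003, 0], [0, 0, 0.003, 0], [0, 0, 0.003, 0], [0, 0, 0.003, 0], [0, 0, 0.003, 0], [0, 0, 0, 0], [0, 0, -0.03, 0], [0, 0, -0.07, 0], [0, 0, -0.11, 0], [0, 0, -0.15, 0]]
  grip: -1

```text
time: 9.27
tool_pos: [0.4203, -0.3038, 0.2556]
orientation: [0.999, 0.016, 0.009, -0.036]
force: [1.4, -0.4, -0.2]
gripper_width: 0.0853
grip_force: 0.0
```

Request:
jog_arm:
  motion:
    - [[0, -0.02, -0.04, 0], [0, -0.04, -0.08, 0], [0.01, -0.06, -0.12, 0], [0.02, -0.08, -0.16, 0], [0.03, -0.1, -0.2, 0], [0.04, -0.12, -0.24, 0], [0.05, -0.14, -0.28, 0], [0.06, -0.16, -0.32, 0], [0.07, -0.18, -0.36, 0], [0.08, -0.2, -0.38, 0]]

```text
time: 10.1
tool_pos: [0.4801, -0.1435, 0.6331]
orientation: [0.999, 0.017, 0.012, -0.041]
force: [0.3, -2.2, 0.3]
gripper_width: 0.0856
grip_force: 0.0
```

```bash
python3 st.py;python3 - <<'E'
from bench import arm
import cv2
for n in("side","top"):
    cv2.imwrite(f"pics/{n}1.png",arm.camera(n)["img"][:,:,::-1])
E
```

```text
10.1 q [-1.087  0.045  1.453  1.467 -0.13   1.677 -1.184] p [ 0.4801 -0.1435  0.6331] x [0.999 0.032 0.025] y [ 0.034 -0.996 -0.081] z [ 0.023  0.082 -0.996] F [ 0.3 -2.2  0.3] w 0.0856
```

Request:
jog_arm:
  motion:
    - [[0.04, -0.02, 0, 0], [0.08, -0.04, -0.02, 0], [0.12, -0.06, -0.04, 0], [0.16, -0.08, -0.06, 0], [0.2, -0.1, -0.08, 0], [0.24, -0.1, -0.1, 0], [0.28, -0.1, -0.12, 0], [0.32, -0.1, -0.14, 0], [0.36, -0.1, -0.16, 0], [0.4, -0.1, -0.18, 0]]

```text
time: 11.03
tool_pos: [0.6805, -0.0585, 0.6795]
orientation: [0.999, 0.016, 0.021, -0.036]
force: [0.5, 2.3, -1.0]
gripper_width: 0.0856
grip_force: 0.0
```

```bash
python3 st.py
```

```text
11.03 q [ 0.057  0.444  0.012  0.819 -0.083  1.842 -1.495] p [ 0.6805 -0.0585  0.6795] x [0.999 0.03  0.043] y [ 0.033 -0.997 -0.071] z [ 0.041  0.072 -0.997] F [ 0.5  2.3 -1. ] w 0.0856
```

Request:
jog_arm:
  motion:
    - [[0.3, 0, -0.3, 0], [0.3, 0, -0.3, 0], [0.3, 0, -0.3, 0], [0.3, 0, -0.3, 0], [0.3, 0, -0.3, 0], [0.3, 0, -0.3, 0], [0.3, 0, -0.3, 0], [0.3, 0, -0.3, 0], [0.3, 0, -0.3, 0], [0.3, 0, -0.3, 0]]

```text
time: 11.87
tool_pos: [0.6517, -0.1044, 0.8464]
orientation: [0.98, -0.013, 0.19, -0.057]
force: [-0.2, -0.2, -0.2]
gripper_width: 0.0856
grip_force: 0.0
```

```bash
python3 st.py
```

```text
11.87 q [ 0.061  0.38   0.247  0.569 -0.307  1.842 -1.459] p [ 0.6517 -0.1044  0.8464] x [ 0.928 -0.047  0.371] y [-0.004 -0.993 -0.116] z [ 0.374  0.106 -0.922] F [-0.2 -0.2 -0.2] w 0.0856
```

Request:
jog_arm:
  motion:
    - [[0.24, 0.24, -0.13, 0], [0.24, 0.24, -0.13, 0], [0.24, 0.24, -0.13, 0], [0.24, 0.24, -0.13, 0], [0.24, 0.24, -0.13, 0], [0.24, 0.24, -0.13, 0], [0.24, 0.24, -0.13, 0], [0.24, 0.24, -0.13, 0], [0.24, 0.24, -0.13, 0], [0.24, 0.24, -0.13, 0]]

```text
time: 12.7
tool_pos: [0.6892, -0.2537, 0.8157]
orientation: [0.976, -0.015, 0.211, -0.052]
force: [-0.1, -0.3, -0.1]
gripper_width: 0.0855
grip_force: 0.0
```

```bash
python3 st.py
```

```text
12.7 q [ 0.417  0.557 -0.115  0.366 -0.172  1.842 -1.348] p [ 0.6892 -0.2537  0.8157] x [ 0.911 -0.05   0.41 ] y [-0.007 -0.994 -0.107] z [ 0.413  0.095 -0.906] F [-0.1 -0.3 -0.1] w 0.0855
```

View pics/top1.png

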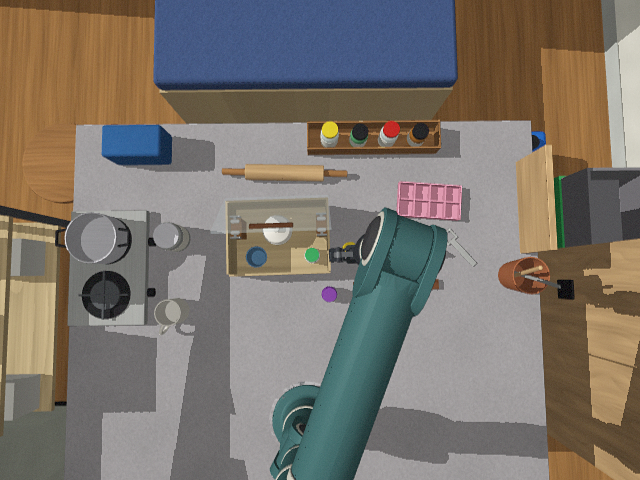

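Request:
jog_arm:
  motion:
    - [[0.14, 0.06, -0.32, 0], [0.14, 0.06, -0.32, 0], [0.14, 0.06, -0.32, 0], [0.14, 0.06, -0.32, 0], [0.14, 0.06, -0.32, 0], [0.14, 0.06, -0.32, 0], [0.14, 0.06, -0.32, 0], [0.14, 0.06, -0.32, 0], [0.14, 0.06, -0.32, 0], [0.14, 0.06, -0.32, 0]]

```text
time: 13.53
tool_pos: [0.6005, -0.2642, 0.8711]
orientation: [0.971, -0.017, 0.233, -0.046]
force: [-0.2, 0.4, 0.2]
gripper_width: 0.0852
grip_force: 0.0
```

```bash
python3 st.py; python3 - <<'E'
from bench import arm
import cv2,numpy as np
t,s=[arm.camera(n)["img"][:,:,::-1] for n in("top","side")]
cv2.imwrite("pics/t2.png",t);cv2.imwrite("pics/s2.png",s)
cv2.imwrite("pics/both2.png",np.hstack([cv2.resize(t,None,fx=.625,fy=.625),cv2.resize(s,None,fx=.625,fy=.625)]))
E
```

```text
13.53 q [ 0.569  0.407 -0.272  0.482 -0.129  1.841 -1.326] p [ 0.6005 -0.2642  0.8711] x [ 0.89  -0.055  0.452] y [-0.012 -0.995 -0.097] z [ 0.455  0.081 -0.887] F [-0.2  0.4  0.2] w 0.0852
```

View pics/both2.png

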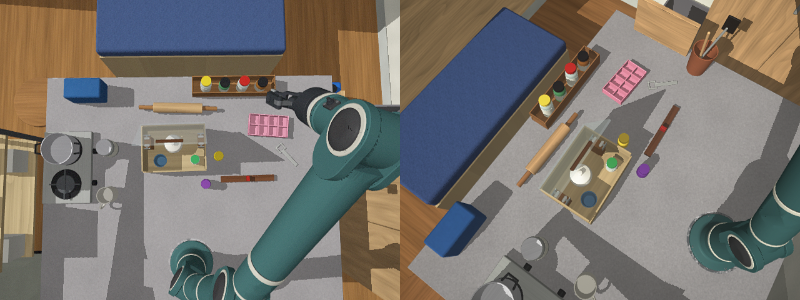

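Request:
jog_arm:
  motion:
    - [[-0.02, 0.04, -0.01, 0], [-0.04, 0.08, -0.03, 0], [-0.06, 0.12, -0.05, 0], [-0.08, 0.16, -0.08, 0], [-0.1, 0.2, -0.1, 0], [-0.12, 0.24, -0.13, 0], [-0.14, 0.28, -0.16, 0], [-0.14, 0.31, -0.2, 0], [-0.14, 0.34, -0.24, 0], [-0.12, 0.36, -0.28, 0]]

```text
time: 14.47
tool_pos: [0.3939, -0.4982, 0.8402]
orientation: [0.967, -0.023, 0.252, -0.032]
force: [0.6, -0.7, 0.6]
gripper_width: 0.0854
grip_force: 0.0
```

```bash
python3 st.py; python3 - <<'E'
from h import *
import cv2
t=cv2.imread("pics/t2.png");s=cv2.imread("pics/s2.png")
r=lambda a:cv2.resize(a,None,fx=5,fy=5,interpolation=cv2.INTER_CUBIC)
c=np.zeros((600,800,3),np.uint8)
a=r(t[268:308,345:450]);c[:200,:525]=a
b=r(s[160:238,1035-640:1095-640]);b=r(s[160:280,385:460])
c[:600,530:530+270]=b[:600,:270] if b.shape[1]>=270 else b
cv2.imwrite("pics/bar2.png",c)
for n,im in(("top",t),("side",s)):
    h=cv2.cvtColor(im,cv2.COLOR_BGR2HSV);m=((h[...,0]<6)|(h[...,0]>174))&(h[...,1]>170)&(h[...,2]>90)
    k,l,st,ce=cv2.connectedComponentsWithStats(m.astype(np.uint8))
    print(n,[(st[i].tolist(),ce[i].round(1).tolist()) for i in range(1,k) if st[i][4]>15])
E
```

```text
14.47 q [ 1.342  0.434 -0.767  0.602 -0.06   1.841 -0.965] p [ 0.3939 -0.4982  0.8402] x [ 0.872 -0.06   0.486] y [-0.028 -0.997 -0.074] z [ 0.489  0.051 -0.871] F [ 0.6 -0.7  0.6] w 0.0854
top [([383, 121, 17, 16, 214], [391.1, 128.6]), ([394, 281, 6, 9, 51], [396.5, 285.1])]
side [([264, 100, 18, 18, 261], [272.4, 108.6]), ([415, 201, 12, 11, 73], [420.4, 205.7])]
```

View pics/bar2.png

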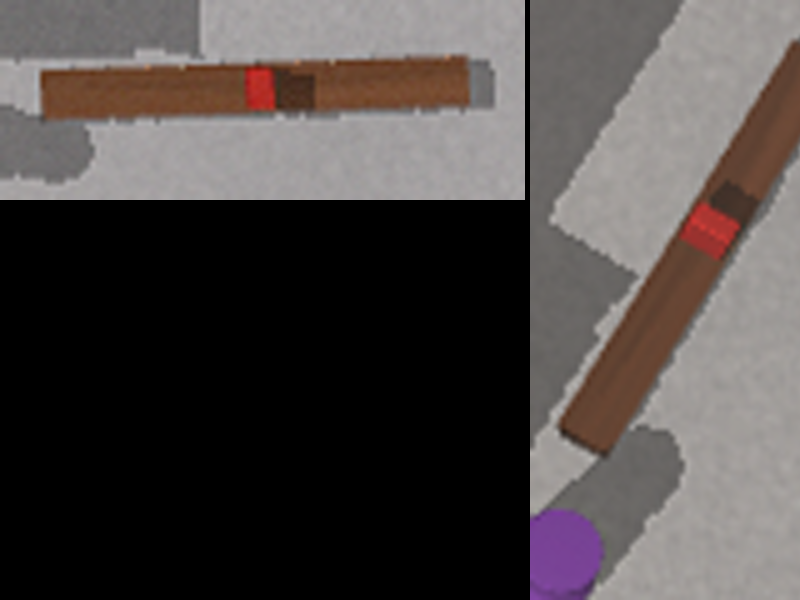

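Request:
jog_arm:
  motion:
    - [[0.19, 0.13, -0.13, 0], [0.19, 0.13, -0.13, 0], [0.19, 0.13, -0.13, 0], [0.19, 0.13, -0.13, 0], [0.19, 0.13, -0.13, 0], [0.19, 0.13, -0.13, 0], [0.19, 0.13, -0.13, 0], [0.19, 0.13, -0.13, 0], [0.19, 0.13, -0.13, 0], [0.19, 0.13, -0.13, 0]]

```text
time: 15.3
tool_pos: [0.4459, -0.5268, 0.8426]
orientation: [0.962, -0.025, 0.271, -0.018]
force: [1.4, 0.1, -0.3]
gripper_width: 0.0854
grip_force: 0.0
```

```bash
python3 st.py; python3 - <<'E'
from h import *
B=lambda u:cr(u,5,(345,268)); D=lambda u:cr((u[0]-530,u[1]),5,(385,160))
g=lambda u,z:least_squares(lambda q:proj("top",[q[0],q[1],z])[0]-u,[.5,0]).x
l,r=g(B((42,95)),.014),g(B((468.5,80)),.014)
print("ends",l.round(4),r.round(4),"mid",((l+r)/2).round(4),"len",np.linalg.norm(l-r).round(4),"az",np.degrees(np.arctan2(*(l-r)[::-1])).round(2))
gs=lambda u,z:least_squares(lambda q:proj("side",[q[0],q[1],z])[0]-u,[.5,0]).x
print("side left end",gs(D((584,441)),.014).round(4))
p,e=tri(B((262,87)),D((715,224)));print("tabtop",p.round(4),round(e,2))
E
python3 go.py .42 -.29 .2 -88.4
```

```text
15.3 q [ 1.136  0.512 -0.523  0.435 -0.127  1.842 -0.961] p [ 0.4459 -0.5268  0.8426] x [ 0.852 -0.058  0.52 ] y [-0.039 -0.998 -0.049] z [ 0.522  0.022 -0.853] F [ 1.4  0.1 -0.3] w 0.0854
ends [ 0.4094 -0.1503] [ 0.4161 -0.4207] mid [ 0.4127 -0.2855] len 0.2705 az 91.42
side left end [ 0.4102 -0.1508]
tabtop [ 0.4135 -0.2845  0.0449] 0.05
[-0.3703, -0.2039, 0.4854, np.float64(-0.0212)]
```

```bash
python3 go.py .36 -.287 .13; python3 go.py .413 -.285 .041
```

```text
[-0.458, -0.2012, 0.5139, 0]
[-0.4593, -0.2009, 0.6175, 0]
```

Request:
jog_arm:
  motion:
    - [[-0.03, -0.01, 0.03, -0.025], [-0.06, -0.03, 0.06, -0.025], [-0.08, -0.04, 0.09, -0.025], [-0.11, -0.05, 0.12, -0.025], [-0.14, -0.06, 0.15, -0.025], [-0.16, -0.07, 0.18, -0.025], [-0.19, -0.09, 0.21, -0.025], [-0.22, -0.1, 0.24, -0.025], [-0.24, -0.11, 0.27, -0.025], [-0.27, -0.12, 0.3, -0.025]]

```text
time: 16.13
tool_pos: [0.3815, -0.392, 0.4773]
orientation: [0.962, 0.013, 0.271, -0.007]
force: [1.2, 0.2, 0.0]
gripper_width: 0.0856
grip_force: 0.0
```

```bash
python3 st.py;python3 go.py .36 -.287 .13 -88.5
```

```text
16.13 q [ 1.543  0.088 -0.648  1.806 -0.468  0.978 -0.431] p [ 0.3815 -0.392   0.4773] x [0.853 0.021 0.522] y [ 0.028 -1.    -0.006] z [ 0.522  0.02  -0.853] F [1.2 0.2 0. ] w 0.0856
[-0.1976, -0.1034, 0.233, np.float64(0.0005)]
```

Request:
jog_arm:
  motion:
    - [[-0.02, -0.01, 0.03, 0], [-0.05, -0.03, 0.06, 0], [-0.08, -0.04, 0.09, 0], [-0.1, -0.05, 0.12, 0], [-0.13, -0.07, 0.15, 0], [-0.15, -0.08, 0.18, 0], [-0.18, -0.09, 0.21, 0], [-0.198, -0.103, 0.233, 0], [-0.198, -0.103, 0.233, 0], [-0.198, -0.103, 0.233, 0]]

```text
time: 16.97
tool_pos: [0.3319, -0.2885, 0.1766]
orientation: [0.962, 0.012, 0.271, -0.01]
force: [-0.1, -0.6, 1.0]
gripper_width: 0.0852
grip_force: 0.0
```

```bash
python3 st.py;python3 go.py .413 -.285 .041 -88.5
```

```text
16.97 q [ 1.584  0.42  -0.806  2.351 -0.743  0.197  0.041] p [ 0.3319 -0.2885  0.1766] x [0.852 0.017 0.523] y [ 0.028 -1.    -0.013] z [ 0.522  0.026 -0.853] F [-0.1 -0.6  1. ] w 0.0852
[-0.0017, 0.0006, 0.104, np.float64(0.0007)]
```

Request:
jog_arm:
  motion:
    - [[0, 0, 0.02, 0], [0, 0, 0.04, 0], [0, 0, 0.06, 0], [0, 0, 0.08, 0], [-0.001, 0, 0.095, 0], [-0.002, 0, 0.104, 0], [-0.002, 0, 0.104, 0], [-0.002, 0, 0.104, 0], [-0.002, 0, 0.104, 0], [-0.002, 0, 0.104, 0]]

```text
time: 17.8
tool_pos: [0.3862, -0.3046, 0.1088]
orientation: [0.965, 0.017, 0.261, -0.022]
force: [0.9, -0.8, 0.3]
gripper_width: 0.0848
grip_force: 0.0
```

```bash
python3 st.py;python3 go.py .413 -.285 .041 -88.5
```

```text
17.8 q [ 1.246  0.578 -0.526  2.262 -1.291  0.149  0.567] p [ 0.3862 -0.3046  0.1088] x [0.863 0.021 0.504] y [ 0.044 -0.998 -0.035] z [ 0.503  0.052 -0.863] F [ 0.9 -0.8  0.3] w 0.0848
[-0.0107, -0.016, 0.019, np.float64(0.0057)]
```

Request:
jog_arm:
  motion:
    - [[-0.005, 0, 0.008, 0], [-0.01, 0, 0.017, 0], [-0.01, 0, 0.017, 0], [-0.01, 0, 0.017, 0], [-0.01, 0, 0.017, 0], [-0.01, 0, 0.017, 0], [-0.01, 0, 0.017, 0], [-0.01, 0, 0.017, 0], [-0.01, 0, 0.017, 0], [-0.01, 0, 0.017, 0]]

```text
time: 18.63
tool_pos: [0.387, -0.3092, 0.0946]
orientation: [0.966, 0.019, 0.257, -0.029]
force: [-0.9, 0.0, 0.4]
gripper_width: 0.0852
grip_force: 0.0
```

```bash
python3 st.py;python3 go.py .413 -.285 .041 -88.5
```

```text
18.63 q [ 1.239  0.615 -0.511  2.246 -1.291  0.149  0.588] p [ 0.387  -0.3092  0.0946] x [0.867 0.021 0.497] y [ 0.051 -0.998 -0.046] z [ 0.495  0.065 -0.866] F [-0.9  0.   0.4] w 0.0852
[-0.0036, -0.0204, 0.0069, np.float64(0.0078)]
```

The tool is lined up with the tab: it is off only along the closing direction, which the grip centres. Gripping now.

Request:
jog_arm:
  motion:
    - [[0, 0, 0, 0], [0, 0, 0, 0], [0, 0, 0, 0], [0, 0, 0, 0], [0, 0, 0, 0], [0, 0, 0, 0], [0, 0, 0, 0], [0, 0, 0, 0], [0, 0, 0, 0], [0, 0, 0, 0]]
  grip: 1
  grip_force: 50

```text
time: 19.47
tool_pos: [0.3871, -0.3085, 0.0948]
orientation: [0.966, 0.019, 0.257, -0.029]
force: [-1.3, 3.8, 5.3]
gripper_width: 0.0127
grip_force: 48.7
```

```bash
python3 st.py
```

```text
19.47 q [ 1.239  0.615 -0.511  2.246 -1.291  0.15   0.588] p [ 0.3871 -0.3085  0.0948] x [0.867 0.022 0.498] y [ 0.052 -0.998 -0.046] z [ 0.495  0.066 -0.866] F [-1.3  3.8  5.3] w 0.0127
```

Request:
jog_arm:
  motion:
    - [[0.02, 0, -0.02, 0], [0.05, 0, -0.05, 0], [0.075, 0, -0.073, 0], [0.1, 0, -0.098, 0], [0.128, -0.005, -0.122, 0], [0.136, -0.04, -0.121, 0.003], [0.144, -0.08, -0.12, 0.005], [0.152, -0.12, -0.119, 0.007], [0.16, -0.16, -0.118, 0.008], [0.168, -0.2, -0.117, 0.008]]

```text
time: 20.3
tool_pos: [0.4644, -0.1123, 0.2889]
orientation: [0.966, 0.006, 0.257, -0.032]
force: [1.1, 0.1, -0.9]
gripper_width: 0.0126
grip_force: 49.1
```

```bash
python3 st.py; python3 - <<'E'
from go import shift
print(shift([.498,.072,.315],-88.4,g=0))
E
```

```text
20.3 q [ 0.41   0.06  -0.151  2.279 -0.54   0.36  -0.832] p [ 0.4644 -0.1123  0.2889] x [ 0.868 -0.005  0.497] y [ 0.027 -0.998 -0.058] z [ 0.496  0.064 -0.866] F [ 1.1  0.1 -0.9] w 0.0126
[0.0412, -0.1845, 0.0058, np.float64(-0.0002)]
```

Request:
jog_arm:
  motion:
    - [[0.01, -0.04, 0, 0], [0.02, -0.08, 0, 0], [0.03, -0.12, 0, 0], [0.04, -0.15, 0.003, 0], [0.041, -0.175, 0.006, 0], [0.041, -0.184, 0.006, 0], [0.041, -0.184, 0.006, 0], [0.041, -0.184, 0.006, 0], [0.041, -0.184, 0.006, 0], [0.041, -0.184, 0.006, 0]]

```text
time: 21.13
tool_pos: [0.4977, 0.0685, 0.3139]
orientation: [0.966, 0.005, 0.256, -0.031]
force: [-0.1, -0.3, -1.4]
gripper_width: 0.013
grip_force: 49.2
```

```bash
python3 st.py; python3 - <<'E'
from bench import arm
import cv2,numpy as np
t,s=[arm.camera(n)["img"][:,:,::-1] for n in("top","side")]
r=lambda a,f:cv2.resize(a,None,fx=f,fy=f,interpolation=cv2.INTER_CUBIC)
c=np.zeros((600,800,3),np.uint8)
c[:,:400]=r(t[180:330,230-15:315],4)
c[:,400:]=r(s[170:370,222:222+400//3+1],3)[:,:400]
cv2.imwrite("pics/held.png",c)
E
```

```text
21.13 q [ 0.033  0.052 -0.266  2.218  0.184  0.359 -1.944] p [0.4977 0.0685 0.3139] x [ 0.869 -0.006  0.495] y [ 0.026 -0.998 -0.058] z [ 0.494  0.063 -0.867] F [-0.1 -0.3 -1.4] w 0.013
```

View pics/held.png

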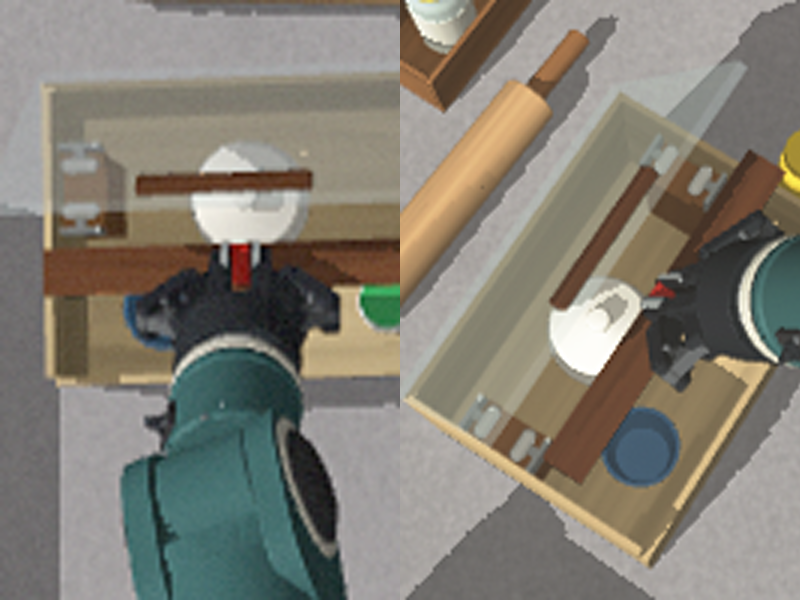

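The bar hangs in front of the lid. Its left end is at top crop (45,272) and side crop (570,472), and its right end is at side crop (767,161).

```bash
python3 - <<'E'
from h import *
A=lambda u:cr(u,4,(215,180)); S=lambda u:cr((u[0]-400,u[1]),3,(222,170))
p,e=tri(A((45,273)),S((570,472)));print("left end top",p.round(4),e.round(2))
gs=lambda u,z:least_squares(lambda q:proj("side",[q[0],q[1],z])[0]-u,[.5,0]).x
for z in(.225,.23,.235):print("right",gs(S((767,161)),z).round(4), "left",gs(S((570,472)),z+.015).round(4),least_squares(lambda q:proj("top",[q[0],q[1],z+.015])[0]-A((45,273)),[.5,0]).x.round(4))
p,e=tri(A((240,266)),S((661,291)));print("tab",p.round(4),e.round(2))
E
```

```text
left end top [0.5197 0.2061 0.2426] 0.79
right [ 0.5312 -0.0635] left [0.5188 0.2056] [0.522  0.2074]
right [ 0.5305 -0.0619] left [0.5181 0.2058] [0.5217 0.2064]
right [ 0.5297 -0.0602] left [0.5174 0.2061] [0.5214 0.2054]
tab [0.5281 0.0736 0.2844] 2.1
```

Request:
jog_arm:
  motion:
    - [[-0.015, 0, 0.025, 0], [-0.03, -0.001, 0.05, 0], [-0.037, -0.001, 0.064, 0], [-0.037, -0.001, 0.064, 0], [-0.02, -0.001, 0.074, 0], [-0.005, 0, 0.083, 0], [0.01, 0, 0.092, 0], [0.02, 0.001, 0.097, 0], [0.025, 0.001, 0.1, 0], [0.025, 0.001, 0.1, 0]]

```text
time: 22.07
tool_pos: [0.5704, 0.0746, 0.2409]
orientation: [0.966, 0.005, 0.257, -0.032]
force: [0.0, -0.4, -2.2]
gripper_width: 0.013
grip_force: 49.2
```

```bash
python3 st.py
```

```text
22.07 q [-0.035  0.292 -0.194  2.136  0.454  0.215 -2.185] p [0.5704 0.0746 0.2409] x [ 0.868 -0.006  0.497] y [ 0.027 -0.998 -0.059] z [ 0.496  0.064 -0.866] F [ 0.  -0.4 -2.2] w 0.013
```

Request:
jog_arm:
  motion:
    - [[-0.003, 0, 0.004, 0], [-0.005, 0, 0.008, 0], [-0.007, 0.001, 0.01, 0], [-0.008, 0.001, 0.012, 0], [-0.009, 0.001, 0.014, 0], [-0.01, 0.001, 0.0155, 0], [-0.011, 0.001, 0.017, 0], [-0.011, 0.001, 0.017, 0], [-0.011, 0.001, 0.017, 0], [-0.011, 0.001, 0.017, 0]]

```text
time: 22.9
tool_pos: [0.5681, 0.0756, 0.2199]
orientation: [0.966, 0.006, 0.256, -0.032]
force: [-1.3, 0.6, 0.0]
gripper_width: 0.0127
grip_force: 50.4
```

```bash
python3 st.py
```

```text
22.9 q [-0.082  0.322 -0.143  2.157  0.531  0.165 -2.267] p [0.5681 0.0756 0.2199] x [ 0.868 -0.004  0.496] y [ 0.028 -0.998 -0.058] z [ 0.495  0.065 -0.867] F [-1.3  0.6  0. ] w 0.0127
```

Request:
jog_arm:
  motion:
    - [[0, 0, 0, 0], [0, 0, 0, 0], [0, 0, 0, 0], [0, 0, 0, 0], [0, 0, 0, 0], [0, 0, -0.005, 0], [0, 0, -0.02, 0], [0, 0, -0.035, 0], [0, 0, -0.05, 0], [0, 0, -0.05, 0]]
  grip: -1

```text
time: 23.73
tool_pos: [0.5434, 0.0726, 0.2657]
orientation: [0.966, 0.007, 0.258, -0.032]
force: [0.6, -0.2, 0.2]
gripper_width: 0.0853
grip_force: 0.0
```

```bash
python3 st.py; python3 - <<'E'
from bench import arm
import cv2,numpy as np
t,s=[arm.camera(n)["img"][:,:,::-1] for n in("top","side")]
r=lambda a,f:cv2.resize(a,None,fx=f,fy=f,interpolation=cv2.INTER_CUBIC)
c=np.zeros((600,800,3),np.uint8)
c[:285,:390]=r(t[190:285,215:345],3)
c[:,400:]=r(s[170:370,222:222+400//3+1],3)[:,:400]
cv2.imwrite("pics/laid.png",c)
E
```

```text
23.73 q [ 0.052  0.215 -0.291  2.172  0.422  0.258 -2.155] p [0.5434 0.0726 0.2657] x [ 0.866 -0.004  0.499] y [ 0.029 -0.998 -0.058] z [ 0.498  0.065 -0.865] F [ 0.6 -0.2  0.2] w 0.0853
```

View pics/laid.png

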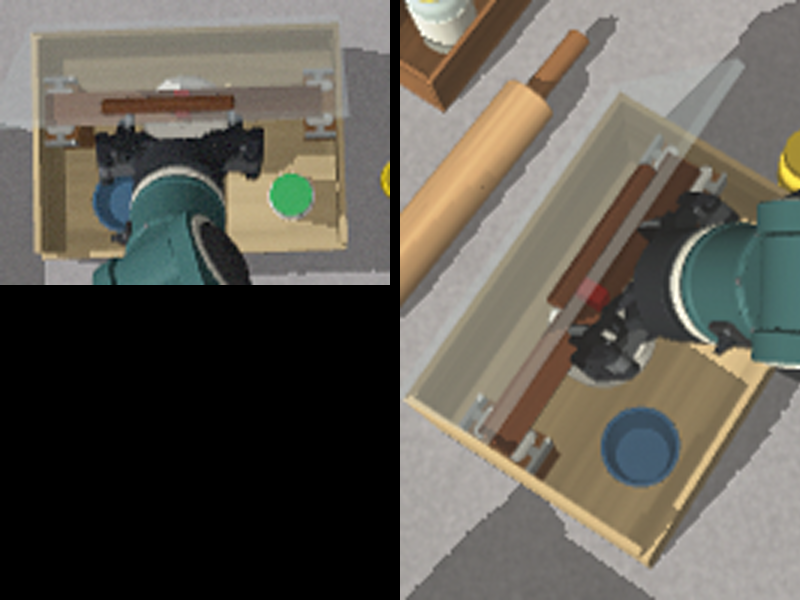

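The bar lies level in the roller gaps of both supports: side crop right end (690,170), left end (510,435), tab (597,292). Next I close the fingers and press on the tab's top.

Request:
jog_arm:
  motion:
    - [[0, 0, 0, 0], [0, 0, 0, 0], [0, 0, 0, 0], [0, 0, 0, 0], [0, 0, 0, 0], [0, 0, 0, 0], [0.003, 0, 0.01, 0], [0.006, 0.001, 0.02, 0], [0.009, 0.002, 0.031, 0], [0.009, 0.002, 0.031, 0]]
  grip: 1
  grip_force: 60

```text
time: 24.67
tool_pos: [0.5675, 0.072, 0.2385]
orientation: [0.966, 0.006, 0.255, -0.032]
force: [1.1, -0.7, -0.8]
gripper_width: 0.0001
grip_force: 0.0
```

```bash
python3 st.py
```

```text
24.67 q [-1.000e-03  2.950e-01 -2.260e-01  2.141e+00  4.880e-01  2.160e-01
 -2.210e+00] p [0.5675 0.072  0.2385] x [ 0.87  -0.004  0.494] y [ 0.028 -0.998 -0.058] z [ 0.493  0.064 -0.868] F [ 1.1 -0.7 -0.8] w 0.0001
```

Request:
jog_arm:
  motion:
    - [[-0.0005, 0, 0.001, 0], [-0.001, 0, 0.002, 0], [-0.0015, 0, 0.003, 0], [-0.002, 0, 0.004, 0], [-0.0025, 0, 0.005, 0], [-0.003, 0, 0.0055, 0], [-0.0035, 0, 0.006, 0], [-0.004, 0, 0.0065, 0], [-0.004, 0, 0.007, 0], [-0.004, 0, 0.007, 0]]

```text
time: 25.5
tool_pos: [0.5671, 0.0728, 0.2333]
orientation: [0.966, 0.006, 0.257, -0.032]
force: [0.0, -0.8, 4.7]
gripper_width: 0.0
grip_force: 2.2
```

```bash
python3 st.py
```

```text
25.5 q [-0.023  0.301 -0.204  2.149  0.512  0.198 -2.237] p [0.5671 0.0728 0.2333] x [ 0.868 -0.004  0.497] y [ 0.029 -0.998 -0.058] z [ 0.496  0.065 -0.866] F [ 0.  -0.8  4.7] w 0.0
```

Request:
jog_arm:
  motion:
    - [[-0.0005, 0, 0.001, 0], [-0.001, 0, 0.002, 0], [-0.0015, 0, 0.003, 0], [-0.002, 0, 0.004, 0], [-0.0025, 0, 0.005, 0], [-0.003, 0, 0.0055, 0], [-0.0035, 0, 0.006, 0], [-0.004, 0, 0.007, 0], [-0.0045, 0.0005, 0.008, 0], [-0.0045, 0.0005, 0.008, 0]]

```text
time: 26.33
tool_pos: [0.5694, 0.0735, 0.2262]
orientation: [0.965, 0.007, 0.26, -0.033]
force: [3.5, -0.2, 8.5]
gripper_width: -0.0001
grip_force: 4.0
```

```bash
python3 st.py
```

```text
26.33 q [-0.045  0.315 -0.179  2.153  0.548  0.172 -2.275] p [0.5694 0.0735 0.2262] x [ 0.865 -0.005  0.502] y [ 0.03  -0.998 -0.06 ] z [ 0.502  0.067 -0.862] F [ 3.5 -0.2  8.5] w -0.0001
```

Request:
jog_arm:
  motion:
    - [[-0.0005, 0, 0.001, 0], [-0.001, 0, 0.002, 0], [-0.002, 0, 0.003, 0], [-0.003, 0, 0.004, 0], [-0.0035, 0, 0.005, 0], [-0.004, 0, 0.0055, 0], [-0.0045, 0, 0.006, 0], [-0.005, 0, 0.006, 0], [-0.006, 0.0005, 0.007, 0], [-0.006, 0.0005, 0.007, 0]]

```text
time: 27.17
tool_pos: [0.5642, 0.0727, 0.2134]
orientation: [0.966, 0.006, 0.256, -0.032]
force: [-0.6, -0.2, -0.3]
gripper_width: -0.0003
grip_force: 0.0
```

```bash
python3 st.py
```

```text
27.17 q [-0.047  0.331 -0.178  2.167  0.635  0.157 -2.363] p [0.5642 0.0727 0.2134] x [ 0.869 -0.004  0.494] y [ 0.029 -0.998 -0.058] z [ 0.493  0.064 -0.867] F [-0.6 -0.2 -0.3] w -0.0003
```

Request:
jog_arm:
  motion:
    - [[-0.0005, 0, 0.001, 0], [-0.001, 0, 0.002, 0], [-0.0015, 0, 0.003, 0], [-0.002, 0, 0.0035, 0], [-0.0025, 0, 0.0045, 0], [-0.0025, 0, 0.005, 0], [-0.0025, 0, 0.005, 0], [-0.0025, 0, 0.005, 0], [-0.0025, 0, 0.005, 0], [-0.0025, 0, 0.005, 0]]

```text
time: 28.0
tool_pos: [0.5662, 0.0732, 0.2106]
orientation: [0.966, 0.006, 0.258, -0.032]
force: [-5.5, -1.2, 12.6]
gripper_width: -0.0001
grip_force: 6.4
```

```bash
python3 st.py
```

```text
28.0 q [-0.027  0.341 -0.202  2.166  0.737  0.153 -2.461] p [0.5662 0.0732 0.2106] x [ 0.867 -0.004  0.499] y [ 0.029 -0.998 -0.058] z [ 0.498  0.065 -0.865] F [-5.5 -1.2 12.6] w -0.0001
```

Request:
jog_arm:
  motion:
    - [[0, 0, -0.02, 0], [0, 0, -0.06, 0], [0, 0, -0.1, 0], [0, 0, -0.14, 0], [0, 0, -0.18, 0], [0.02, 0, -0.22, 0], [0.04, 0, -0.26, 0], [0.06, 0, -0.29, 0], [0.08, 0, -0.32, 0], [0.08, 0, -0.32, 0]]

```text
time: 28.83
tool_pos: [0.4786, 0.0521, 0.535]
orientation: [0.964, 0.006, 0.264, -0.031]
force: [1.1, 0.3, 0.1]
gripper_width: -0.0
grip_force: 0.0
```

```bash
python3 st.py; python3 - <<'E'
from bench import arm
from h import *
import cv2
im={n:arm.camera(n)["img"][:,:,::-1].copy() for n in("top","side")}
for n in im:
    cv2.imwrite(f"pics/{n}3.png",im[n])
    h=cv2.cvtColor(im[n],cv2.COLOR_BGR2HSV).astype(int)
    m=((h[...,0]<6)|(h[...,0]>172))&(h[...,1]>90)&(h[...,2]>70)
    if n=="top": m[:190]=0;m[280:]=0;m[:,:220]=0;m[:,335:]=0
    else: m[:185]=0;m[360:]=0;m[:,:220]=0;m[:,380:]=0
    ys,xs=np.nonzero(m);print(n,len(xs),xs.mean().round(1),ys.mean().round(1),xs.min(),xs.max(),ys.min(),ys.max())
v=(.5596,.0755,.0276)
P=[[.036,0,.144],[.036,0,.168],[.036,0,.13]]
for n in im: print(n,proj(n,pl(*v,P)).round(1).tolist())
E
```

```text
28.83 q [ 0.535 -0.216 -0.586  1.908 -0.187  0.88  -1.551] p [0.4786 0.0521 0.535 ] x [ 0.861 -0.004  0.509] y [ 0.028 -0.998 -0.056] z [ 0.508  0.062 -0.859] F [1.1 0.3 0.1] w -0.0
top 8 275.5 224.0 274 277 221 227
side 63 286.8 270.2 280 291 264 275
top [[277.5, 224.2], [276.8, 223.3], [278.0, 224.7]]
side [[287.0, 267.2], [286.3, 264.6], [287.5, 268.6]]
```

The bar is home: under a 12.6 N push the tab top stands at 0.142 m, where 0.144 m is expected. Next is the lid: I take the closed fingers over its edge and behind it, then follow the hinge arc.

```bash
cat > lid.py <<'E'
import sys
from h import pl
import numpy as np
from bench import arm
from scipy.spatial.transform import Rotation as R
v=(.5596,.0755,.0276)
def C(a,r,n): return pl(*v,[[.11-r*np.cos(a)+n*np.sin(a),0,.15+r*np.sin(a)+n*np.cos(a)]])[0]
s=arm.observe();M=R.from_quat(s["orientation"]).as_matrix()
def sh(p): return (M.T@(p-(s["tool_pos"]+.073*M[:,2]-.011*M[:,0]))).round(3).tolist()
for w in sys.argv[1:]:
    a,r,n=map(float,w.split(","));p=C(a,r,n);print(w,sh(p))
E
python3 lid.py 1.04,.33,.05 1.04,.18,.045 1.04,.18,.025
```

```text
1.04,.33,.05 [0.037, -0.017, 0.021]
1.04,.18,.045 [0.033, -0.01, 0.171]
1.04,.18,.025 [0.013, -0.009, 0.171]
```

Request:
jog_arm:
  motion:
    - [[0.03, -0.015, 0.005, 0], [0.037, -0.017, 0.02, 0], [0.036, -0.016, 0.05, 0], [0.036, -0.015, 0.085, 0], [0.035, -0.013, 0.12, 0], [0.034, -0.011, 0.15, 0], [0.033, -0.01, 0.171, 0], [0.033, -0.01, 0.171, 0], [0.03, -0.01, 0.171, 0], [0.027, -0.01, 0.171, 0]]

```text
time: 29.77
tool_pos: [0.5836, 0.0737, 0.3915]
orientation: [0.966, 0.007, 0.256, -0.032]
force: [0.1, -0.2, 0.1]
gripper_width: -0.0001
grip_force: 0.0
```

```bash
python3 st.py; python3 lid.py 1.0,.18,.008 .9,.18,.008 .8,.18,.008 .7,.18,.008 .6,.18,.008 .5,.18,.008
```

```text
29.77 q [ 0.458  0.166 -0.714  1.93   0.282  0.579 -1.974] p [0.5836 0.0737 0.3915] x [ 0.869 -0.003  0.496] y [ 0.03  -0.998 -0.059] z [ 0.495  0.066 -0.867] F [ 0.1 -0.2  0.1] w -0.0001
1.0,.18,.008 [-0.035, 0.003, -0.001]
.9,.18,.008 [-0.053, 0.003, 0.0]
.8,.18,.008 [-0.071, 0.004, 0.003]
.7,.18,.008 [-0.089, 0.004, 0.008]
.6,.18,.008 [-0.105, 0.005, 0.014]
.5,.18,.008 [-0.122, 0.006, 0.022]
```

Request:
jog_arm:
  motion:
    - [[-0.01, 0, 0, 0], [-0.02, 0.001, 0, 0], [-0.03, 0.002, -0.001, 0], [-0.04, 0.003, -0.001, 0], [-0.053, 0.003, 0, 0], [-0.062, 0.003, 0.001, 0], [-0.071, 0.004, 0.003, 0], [-0.08, 0.004, 0.005, 0], [-0.089, 0.004, 0.008, 0], [-0.097, 0.004, 0.011, 0]]

```text
time: 30.6
tool_pos: [0.5047, 0.0699, 0.3329]
orientation: [0.966, 0.006, 0.256, -0.032]
force: [0.6, 0.2, 0.9]
gripper_width: 0.0005
grip_force: 0.5
```

```bash
python3 st.py; python3 lid.py .5,.18,.008 .4,.18,.008 .3,.175,.008 .2,.17,.008 .1,.165,.008 0,.16,.008 -.04,.16,.008
python3 - <<'E'
from bench import arm
import cv2
cv2.imwrite("pics/top4.png",arm.camera("top")["img"][:,:,::-1])
E
```

```text
30.6 q [ 0.492  0.075 -0.731  2.159  0.244  0.415 -1.981] p [0.5047 0.0699 0.3329] x [ 0.869 -0.004  0.496] y [ 0.028 -0.998 -0.058] z [ 0.495  0.064 -0.867] F [0.6 0.2 0.9] w 0.0005
.5,.18,.008 [-0.024, 0.001, 0.01]
.4,.18,.008 [-0.039, 0.002, 0.02]
.3,.175,.008 [-0.05, 0.003, 0.034]
.2,.17,.008 [-0.059, 0.004, 0.05]
.1,.165,.008 [-0.066, 0.005, 0.065]
0,.16,.008 [-0.071, 0.006, 0.081]
-.04,.16,.008 [-0.075, 0.006, 0.087]
```

Request:
jog_arm:
  motion:
    - [[-0.009, 0, 0.003, 0], [-0.017, 0.001, 0.007, 0], [-0.024, 0.001, 0.01, 0], [-0.032, 0.002, 0.015, 0], [-0.039, 0.002, 0.02, 0], [-0.045, 0.003, 0.027, 0], [-0.05, 0.003, 0.034, 0], [-0.055, 0.004, 0.042, 0], [-0.059, 0.004, 0.05, 0], [-0.059, 0.004, 0.05, 0]]

```text
time: 31.48
tool_pos: [0.4775, 0.0695, 0.2585]
orientation: [0.967, 0.007, 0.254, -0.032]
force: [0.6, 0.3, -1.2]
gripper_width: -0.0
grip_force: 0.0
```

```bash
python3 st.py; python3 lid.py .1,.16,.008 0,.15,.008 -.04,.14,.008
python3 - <<'E'
from bench import arm
import cv2
import numpy as np
from h import *
t=arm.camera("top")["img"][:,:,::-1].copy();cv2.imwrite("pics/top5.png",t)
a=cv2.imread("pics/top3.png")
# strip location (dark brown) expected by angle
for A in (1.04,.6,.4,.2,0):
    c,s=np.cos(A),np.sin(A);print(A,proj("top",pl(.5596,.0755,.0276,[[.11-.211*c+.018*s,y,.15+.211*s+.018*c] for y in(.054,-.054)])).round(0).tolist())
h=cv2.cvtColor(t,cv2.COLOR_BGR2HSV).astype(int)
for x in(256,261,266,286,291,296): print(x,[r for r in range(195,290) if h[r,x,0]<14 and h[r,x,1]>120 and h[r,x,2]<125])
E
```

```text
31.48 q [ 0.322  0.149 -0.592  2.295  0.601  0.246 -2.35 ] p [0.4775 0.0695 0.2585] x [ 0.871 -0.003  0.492] y [ 0.029 -0.998 -0.058] z [ 0.491  0.065 -0.869] F [ 0.6  0.3 -1.2] w -0.0
.1,.16,.008 [-0.001, 0.001, 0.017]
0,.15,.008 [-0.002, 0.002, 0.035]
-.04,.14,.008 [0.004, 0.002, 0.045]
1.04 [[249.0, 223.0], [292.0, 222.0]]
0.6 [[253.0, 253.0], [295.0, 252.0]]
0.4 [[255.0, 263.0], [296.0, 261.0]]
0.2 [[257.0, 269.0], [296.0, 267.0]]
0 [[259.0, 272.0], [297.0, 270.0]]
256 []
261 []
266 []
286 []
291 []
296 []
```

Request:
jog_arm:
  motion:
    - [[0, 0, 0.006, 0], [0, 0, 0.011, 0], [-0.001, 0.001, 0.017, 0], [-0.001, 0.001, 0.023, 0], [-0.002, 0.002, 0.029, 0], [-0.002, 0.002, 0.034, 0], [0, 0.002, 0.037, 0], [0.001, 0.002, 0.039, 0], [0.002, 0.002, 0.041, 0], [0.002, 0.002, 0.041, 0]]

```text
time: 32.37
tool_pos: [0.5016, 0.0704, 0.2264]
orientation: [0.966, 0.006, 0.257, -0.032]
force: [0.5, -0.6, 0.4]
gripper_width: -0.0002
grip_force: 0.2
```

```bash
python3 st.py; python3 lid.py 0,.15,.008 -.05,.14,.008
```

```text
32.37 q [ 0.142  0.236 -0.406  2.283  0.889  0.183 -2.63 ] p [0.5016 0.0704 0.2264] x [ 0.868 -0.004  0.496] y [ 0.029 -0.998 -0.058] z [ 0.495  0.065 -0.866] F [ 0.5 -0.6  0.4] w -0.0002
0,.15,.008 [-0.007, 0.001, -0.005]
-.05,.14,.008 [-0.002, 0.001, 0.006]
```

Request:
jog_arm:
  motion:
    - [[-0.001, 0, 0.001, 0], [-0.001, 0, 0.002, 0], [-0.002, 0, 0.003, 0], [-0.002, 0, 0.004, 0], [-0.003, 0, 0.005, 0], [-0.003, 0, 0.006, 0], [-0.004, 0, 0.007, 0], [-0.004, 0, 0.007, 0], [-0.004, 0, 0.007, 0], [-0.004, 0, 0.007, 0]]

```text
time: 33.2
tool_pos: [0.5016, 0.0708, 0.2237]
orientation: [0.965, 0.007, 0.261, -0.03]
force: [-41.9, -7.3, 66.2]
gripper_width: -0.0
grip_force: 33.4
```

```bash
python3 st.py
```

```text
33.2 q [ 0.11   0.238 -0.375  2.291  0.984  0.171 -2.728] p [0.5016 0.0708 0.2237] x [ 0.863 -0.002  0.505] y [ 0.029 -0.998 -0.055] z [ 0.504  0.062 -0.862] F [-41.9  -7.3  66.2] w -0.0
```

Request:
jog_arm:
  motion:
    - [[0, 0, -0.006, 0], [0, 0, -0.015, 0], [0, 0, -0.03, 0], [0, 0, -0.06, 0], [0, 0, -0.09, 0], [0, 0, -0.12, 0], [0, 0, -0.16, 0], [0, 0, -0.2, 0], [0, 0, -0.22, 0], [0, 0, -0.22, 0]]

```text
time: 34.03
tool_pos: [0.4036, 0.0568, 0.3927]
orientation: [0.965, 0.007, 0.262, -0.03]
force: [0.6, -0.9, 1.8]
gripper_width: -0.0001
grip_force: 0.0
```

```bash
python3 st.py;  python3 - <<'E'
from bench import arm
from h import *
import cv2
im={n:arm.camera(n)["img"][:,:,::-1].copy() for n in("top","side")}
for n in im:
    cv2.imwrite(f"pics/{n}6.png",im[n])
    h=cv2.cvtColor(im[n],cv2.COLOR_BGR2HSV).astype(int)
    # strip angle by darkness along strip, for candidate angles
    best=[]
    g=cv2.cvtColor(im[n],cv2.COLOR_BGR2GRAY).astype(np.float32)
    for A in np.arange(-.03,.4,.01):
        c,s=np.cos(A),np.sin(A)
        P=proj(n,pl(.5596,.0755,.0276,[[.11-.211*c+.018*s,y,.15+.211*s+.018*c] for y in np.linspace(-.05,.05,21)])).round().astype(int)
        best.append((float(np.median(g[P[:,1],P[:,0]])),round(float(A),2)))
    print(n,sorted(best)[:6],max(best))
E
```

```text
34.03 q [ 0.488 -0.286 -0.592  2.268 -0.28   0.591 -1.494] p [0.4036 0.0568 0.3927] x [ 0.863 -0.003  0.505] y [ 0.029 -0.998 -0.055] z [ 0.504  0.062 -0.861] F [ 0.6 -0.9  1.8] w -0.0001
top [(73.0, 0.13), (73.0, 0.14), (73.0, 0.15), (74.0, 0.11), (74.0, 0.12), (74.0, 0.16)] (162.0, 0.4)
side [(75.0, 0.16), (76.0, 0.15), (78.0, 0.13), (78.0, 0.14), (79.0, 0.12), (81.0, -0.03)] (168.0, 0.36)
```

Request:
jog_arm:
  motion:
    - [[0.02, 0.03, -0.03, 0], [0.04, 0.06, -0.05, 0], [0.05, 0.1, -0.06, 0], [0.05, 0.14, -0.06, 0], [0.05, 0.18, -0.06, 0], [0.05, 0.22, -0.06, 0], [0.05, 0.26, -0.06, 0], [0.05, 0.3, -0.06, 0], [0.05, 0.34, -0.06, 0], [0.05, 0.38, -0.06, 0]]

```text
time: 34.97
tool_pos: [0.4297, -0.3279, 0.4406]
orientation: [0.966, 0.008, 0.255, -0.031]
force: [1.7, 0.1, -0.2]
gripper_width: -0.0001
grip_force: 0.0
```

```bash
cat > chk.py <<'E'
from bench import arm
from h import *
import cv2
v=(.5596,.0755,.0276)
for n in("top","side"):
    im=arm.camera(n)["img"][:,:,::-1].copy();cv2.imwrite(f"pics/{n}7.png",im)
    h=cv2.cvtColor(im,cv2.COLOR_BGR2HSV)
    m=((h[...,0]<14)&(h[...,1]>110)&(h[...,2]<130)).astype(np.uint8)
    w=np.zeros_like(m);x0,y0,x1,y1=(222,190,335,290) if n=="top" else (222,185,385,365);w[y0:y1,x0:x1]=1
    k,l,st,ce=cv2.connectedComponentsWithStats(m*w)
    for i in range(1,k):
        if st[i][4]>40:
            ys,xs=np.nonzero(l==i);print(n,st[i].tolist(),ce[i].round(1).tolist(),"rect",cv2.minAreaRect(np.c_[xs,ys].astype(np.float32)))
    for A in(0,.035,.1,.15,.2):
        c,s=np.cos(A),np.sin(A);print(n,A,proj(n,pl(*v,[[.11-.211*c+.018*s,y,.15+.211*s+.018*c] for y in(.055,0,-.055)])).round(1).tolist())
    print("bar home",proj(n,pl(*v,[[.036,y,.116] for y in(.135,0,-.135)])).round(1).tolist())
E
python3 st.py; python3 chk.py
```

```text
34.97 q [ 0.591  0.037  0.177  1.917 -0.52   0.913 -0.523] p [ 0.4297 -0.3279  0.4406] x [ 0.87  -0.001  0.493] y [ 0.03  -0.998 -0.056] z [ 0.492  0.063 -0.868] F [ 1.7  0.1 -0.2] w -0.0001
top [259, 269, 38, 5, 149] [277.6, 270.9] rect ((277.5, 271.0), (4.0, 37.0), 90.0)
top 0 [[258.9, 271.9], [278.2, 271.2], [297.6, 270.5]]
top 0.035 [[258.5, 271.6], [278.0, 270.9], [297.5, 270.2]]
top 0.1 [[257.9, 270.9], [277.6, 270.1], [297.2, 269.4]]
top 0.15 [[257.4, 270.0], [277.2, 269.3], [297.0, 268.5]]
top 0.2 [[256.8, 269.0], [276.8, 268.2], [296.8, 267.5]]
bar home [[233.0, 226.9], [278.4, 225.3], [323.7, 223.6]]
side [322, 275, 29, 43, 241] [335.6, 296.1] rect ((335.6723327636719, 295.9772644042969), (5.0284342765808105, 47.39188003540039), 32.2756462097168)
side 0 [[324.1, 316.8], [337.0, 296.1], [349.6, 275.8]]
side 0.035 [[323.9, 316.2], [336.9, 295.3], [349.5, 274.9]]
side 0.1 [[323.1, 314.8], [336.3, 293.7], [349.1, 273.1]]
side 0.15 [[322.3, 313.6], [335.6, 292.2], [348.6, 271.5]]
side 0.2 [[321.2, 312.2], [334.7, 290.7], [347.8, 269.8]]
bar home [[256.0, 317.6], [287.8, 270.0], [317.7, 225.3]]
```

```bash
python3 -c "
from bench import arm
print(arm.sign_off())"
```

```text
the job is handed in; nothing more can be done
None
```

The bar is home under the rollers in both supports and the lid is closed; I judged both from forces and image measurements, and handed the job in at about 35 s. No verdict came back; the last push to close the lid reached about 66 N up and 42 N sideways on the fingertips, more than I intended.

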